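Seal an evidence case in the locking clamp

TASK

Take the blue-banded evidence case out of the slanted rack, lay it flat on the locking clamp's bed with its red seal centred on the anvil under the jaw, and push the handle down until it locks over centre onto the seal and stays by itself for a second. Then free the case by pressing the orange release lever, and set the case down flat inside the green tray, leaving the clamp open. Do not let go of the case in mid-air, and leave the other things where they are.

Things in the scene. Friction and masses are not known exactly. Their poses are not given: they have to be found in the camera images.
- case: evidence case: aluminium box with blue band, 120x40x34 mm, about 0.3 kg; a steel tongue on one end (26 wide, 6 thick, 40 mm long, its underside 17 mm above the box's underside) carries a red seal. Origin: centre of the box's underside; x lengthwise to the tongue, y across, z out of the lid. Starts in either slot of the slanted rack, tilted 0.61 rad, tongue at the upper end
- seal (a point): centre of the top of the red seal disc (22 mm across, 3 mm thick) on the case's tongue: 84 mm along the case's x from its origin, 26 mm above its underside
- rack: fixed grey slanted rack, 160 mm wide, about 95 mm high at the back. Origin: on the table under its middle. The slope rises 35 degrees (0.61 rad) towards its own +x, with a lip 14 mm above the slope at the low end; two slots, centres 45 mm either side of the middle along its y, divided only by a painted line
- clamp: fixed locking clamp on a plywood base 410x90x8 mm. Origin: on the table under the jaw's hinge (50 mm up). Jaw, anvil and bed lie along its +x (base ends at x=195 mm), blue handle and orange release lever along -x; z up. Open, the jaw's pad hangs about 30 mm above where the seal goes: lay the case on the base farther out, then slide it along -x so that the tongue goes under the jaw
- anvil (a point): centre of the top of the clamp's steel anvil (36 mm square), 65 mm along the clamp's x, 24.5 mm above the table: with the case flat on the plywood (top 8 mm above the table) the tongue lies just above it; the jaw's pad comes down here
- bed (a point): point on the top of the plywood (8 mm above the table), 149 mm along the clamp's x: where the origin of the case comes to lie when the seal is on the anvil and the tongue points along the clamp's -x
- jaw_pad: the round steel pad (20 mm across) sprung in the tip of the clamp's jaw; in the locked clamp it presses the seal with about 11 N. Origin: centre of its underside
- handle (a joint): the clamp's handle, hinged across the base at x=-20 mm, 85 mm up in the clamp's frame. 0 = open, raised 1.0 rad above level, pointing up and to the clamp's -x; 1.0 = fully down, level. Pushing it down closes the jaw; it resists with up to about 10 N until about 0.87 (dead centre), then goes over centre and stays at 1.0 by itself; before that it springs open
- grip: the blue plastic grip of the handle, 88 x 26 x 14 mm, from 27 to 115 mm from the handle's hinge. Origin on the handle's hinge axis
- handle_press (a point): point on the upper face of the grip, 100 mm from the handle's hinge (15 mm short of its end): where to push. With the handle down it lies at x = -120 mm, 92 mm above the table in the clamp's frame
- release (a joint): the orange release lever beyond the handle's end, pivoted at x=-145 mm, 65 mm up in the clamp's frame. 0 = at rest, 0.65 = pressed fully down (its tip drops about 32 mm). Pressing its outer end down (under 10 N, light spring back) lifts the locked handle back over centre (at about 0.3 to 0.5) and the clamp springs open
- release_tip (a point): point on the top of the orange lever, 50 mm beyond its pivot (x = -195 mm in the clamp's frame), about 78 mm above the table at rest: where to press. The lever's plate is 34 mm wide and ends 12 mm farther out; the handle's end lies 60 mm nearer the jaw
- tray: fixed flat green tray 220 x 130 mm outside, floor 4 mm thick, rim 15 mm above the table, walls 4 mm. Origin: centre of its underside; x along its length
- spare: bystander: a closed black case 120x40x34 mm with a yellow band, no tongue, lying in the rack's other slot. Origin: centre of its underside
- flask: bystander: round glass flask 153 mm tall, 104 mm wide. Origin: centre of its underside
- cylinder: bystander: amber measuring cylinder 224 mm tall, foot 80 mm. Origin: centre of its underside
- water: bystander: clear bottle with blue cap, 200 mm tall, 64 mm wide. Origin: centre of its underside
- soda: bystander: dark bottle with red cap and label, 180 mm tall, 60 mm wide. Origin: centre of its underside
- tape: bystander: yellow ring (tape core) lying flat, 80 mm across, 25 mm high. Origin: centre of its underside
- jar: bystander: white jar 65 mm high, 64 mm wide. Origin: centre of its underside

How it is judged:
By the outcome, as a careful person would: the job done as asked, in the order asked, and still so for the second after the job is handed in, with the robot touching nothing.
It also fails if it takes over 72 s, if anything falls off the work surface, if the arm or the gripper's body presses on something with over 40 N, if the wrist force passes 120 N, or if a joint passes its speed limit or range.

ROBOT

A 6-joint arm with a two-finger parallel gripper is mounted at the origin on the work surface. World frame = base frame: x ahead of the robot, y to its left, z up, the work surface at z = 0. Lengths are in m, angles in rad, forces in N, time in s.
With the tool pointing down it reaches from about 0.35 to 0.975 m from the base axis. Payload 4.9 kg.
Tool frame: the origin (TCP) lies at the very end of the fingers, on their centre line; the grasp point (between the pads) lies manip.grip_point_offset behind it (manip.grip_point_offset is the distance from the TCP to the grasp point, in m); z points along the fingers, y is the line along which they close (so a half turn about z gives the same grasp; the last joint's range is limited). The gripper opens to 85 mm and grips with 20 to 120 N. Pads are 22 mm wide; open, the fingers measure 114 mm over their backs; the gripper's body (76 mm by 85 mm) begins 54 mm behind the grasp point. The pads swing forward as they close: fully open they stand 13 mm farther back than shut.
Start: joints at [-1.406, 0.053, 1.613, -0, 1.476, -0.119], TCP at [0.175, -0.6, 0.231] pointing down, gripper open.
Joint ranges: [-3.01, 3.01], [-1.01, 2.22], [0.06, 2.58], [-1.02, 4.17], [0.09, 2.62], [-3.14, 3.14]. Speed limits (rad/s): [2.57, 2.57, 3.14, 3.14, 3.14, 3.14].

INTERFACE

Orientations are given as a unit quaternion [w, x, y, z].
In Python, from plant import manip gives the robot as it stands.
- The arm moves only by the shell command python3 -m crank 'ROWS' [OPENING]. ROWS is JSON, a list of rows, each an object of numbers: "x", "y", "z": the shift along the tool's x, y, z in cm; "turn": the turn about the tool's z in rad. In form: [{"x": .., "y": .., "z": .., "turn": ..}, ...]. A call has 1 to 5 rows; each row shifts and turns the commanded pose from where the row before left it, along the tool's axes as they then stand; what a row does not reach is not made up. A row lasts 1/10 s, in which the tool goes at most 50 mm and 8.59 degrees, less where a joint would pass 70% of its speed; a pose out of reach is approached as far as the arm can. A call with a gripper value outside its range is refused whole. OPENING is the opening in per cent of the stroke, from 0 (shut) to 100 (fully open), set as the call begins (- or left out, the last holds). The fingers move at their own pace and stop on an object; the grip force is fixed at half the most. Time passes only in rows, so rows that do not move let the fingers close. It gives the time, the measured TCP pose, the force, the opening and the grip force at its end, in the units of the state.
- manip.state(): the state, without advancing time (a new reading comes with each control period).
- manip.grab_frame(name): name is "side" or "top"; returns (picture, depth): 400x640x3 uint8, red, green, blue; 400x640 float32, m along the optical axis (not along the pixel's ray), 0 where there is no reading.
- manip.camera_model(name): a dict with "mtx" (3x3 intrinsics, pixels), "world_to_cam" (4x4, takes a point from world to camera coordinates). Camera axes: x right, y down, z forward; pixel columns grow to the right and rows downward; lengths in m; the calibration is good to about 2 mm. A picture is of the moment at which its call begins. camera_model takes no time and is no camera call.
- manip.job_done(): hands the job in; it is judged then, once.
The state is a dict: "time": time; "joint_pos": joint angles; "joint_vel": joint speeds; "joint_efforts": joint torques, N m; "tool_pos": TCP position; "tool_rot": TCP orientation; "contact_force": force on the tool from outside, world axes, zero at the start; "ft_torque": the same for the moment, N m; "gripper_width": opening from 0.0 (shut) to 1.0 (fully open); "grasp_force": force on a finger pad.
Only numpy, scipy, OpenCV 4.12 (cv2) and the standard library are available. Lean on these libraries where they do the work, as an engineer would, in place of code of your own. Each camera call takes 0.05 s, during which the arm holds its last target. There are 200 camera calls.

## Working session

There is one attempt and no reset: what is moved stays moved. The work goes in short steps, Python scripts to look and compute and a shell command to move; the robot and the scene stay as the last step left them, time stands still between calls to the robot, and variables do not carry over. Pictures are saved under pics/ and viewed, at most 10 in all, crops included, and the job is handed in when it is done.

```bash
ls; mkdir -p pics; python3 - <<'E'
from plant import manip
import cv2,numpy as np
for n in("side","top"):
    p,d=manip.grab_frame(n); cv2.imwrite(f"pics/{n}0.png",cv2.cvtColor(p,cv2.COLOR_RGB2BGR)); np.save(f"{n}d.npy",d)
    m=manip.camera_model(n); print(n,np.round(m["mtx"],1).tolist(),np.round(np.linalg.inv(m["world_to_cam"]),3).tolist())
s=manip.state();print(s, manip.grip_point_offset)
E
```

```text
pics
side [[388.8, 0.0, 319.4], [0.0, 388.8, 204.3], [0.0, 0.0, 1.0]] [[-0.793, -0.376, 0.48, -0.008], [-0.61, 0.479, -0.631, 0.757], [0.008, -0.793, -0.609, 0.832], [0.0, 0.0, 0.0, 1.0]]
top [[481.5, 0.0, 331.2], [0.0, 481.5, 195.1], [0.0, 0.0, 1.0]] [[-0.019, -0.989, 0.145, 0.325], [-1.0, 0.016, -0.021, 0.059], [0.018, -0.145, -0.989, 1.703], [0.0, 0.0, 0.0, 1.0]]
{'time': 0.1, 'joint_pos': array([-1.40599750e+00,  5.33151696e-02,  1.61417770e+00,  3.66401323e-05,
        1.47602884e+00, -1.19010681e-01]), 'joint_vel': array([ 0.00050139, -0.00226423, -0.00380493,  0.00031884, -0.00143138,
       -0.00076294]), 'joint_efforts': array([-1.17178733e-03, -3.94909501e+01, -3.71364856e+01, -2.41712805e-04,
        3.93787224e-03, -1.85914899e-05]), 'tool_pos': array([ 0.17491735, -0.59942053,  0.23015834]), 'tool_rot': array([-9.64693121e-04,  9.89948192e-01,  1.41427177e-01, -3.84865023e-06]), 'contact_force': array([-0.3866914 ,  0.09877755, -0.07112866]), 'ft_torque': array([ 0.00397641,  0.01606938, -0.04361361]), 'grasp_force': 0.0, 'gripper_width': 1.0030334340780054} 0.0187
```

View pics/side0.png

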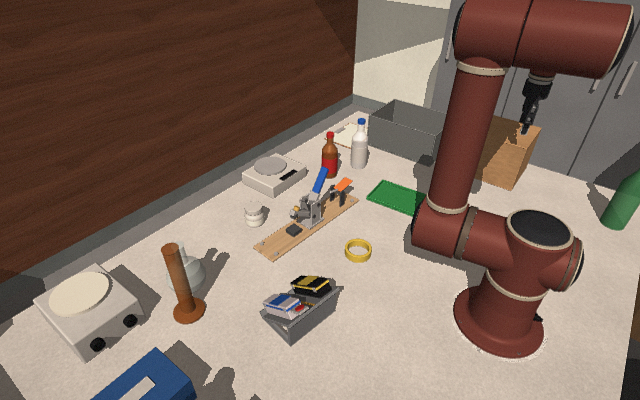

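View pics/top0.png

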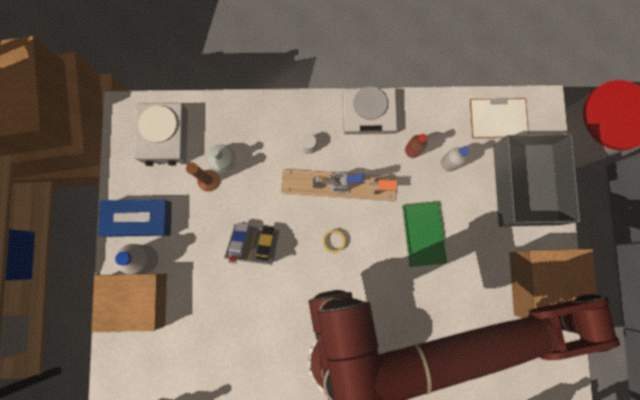

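The side view shows the rack at (300,305), the clamp from (260,250) to (355,195) and the tray at (395,197). In the top view the rack is at (252,243), the clamp spans (283..397, 180..190) and the tray is at (425,234). I'll enlarge these next.

```bash
python3 - <<'E'
import cv2,numpy as np
t=cv2.imread("pics/top0.png"); s=cv2.imread("pics/side0.png")
a=cv2.resize(t[160:275,215:415],None,fx=4,fy=4,interpolation=cv2.INTER_CUBIC)
cv2.imwrite("pics/topc.png",a)
b=cv2.resize(s[160:345,245:430],None,fx=3.2,fy=3.2,interpolation=cv2.INTER_CUBIC)
cv2.imwrite("pics/sidec.png",b)
E
cat > h.py <<'E'
from plant import manip
import numpy as np, cv2
from scipy.spatial.transform import Rotation as R
def ray(n,u,v):
    m=manip.camera_model(n);T=np.linalg.inv(m["world_to_cam"]);return T[:3,3],T[:3,:3]@np.linalg.inv(m["mtx"])@[u,v,1]
def atz(n,u,v,z):
    c,r=ray(n,u,v);return c+r*(z-c[2])/r[2]
def atd(n,u,v,d):
    c,r=ray(n,u,v);return c+r*d
def proj(n,P):
    m=manip.camera_model(n);q=m["world_to_cam"]@np.r_[P,1];q=m["mtx"]@q[:3];return q[:2]/q[2]
def cloud(n,d):
    v,u=np.mgrid[:400,:640];m=manip.camera_model(n);T=np.linalg.inv(m["world_to_cam"])
    r=np.stack([u,v,np.ones_like(u)],-1)@np.linalg.inv(m["mtx"]).T
    return (r*d[...,None])@T[:3,:3].T+T[:3,3]
E
```

```text
(no output)
```

View pics/topc.png

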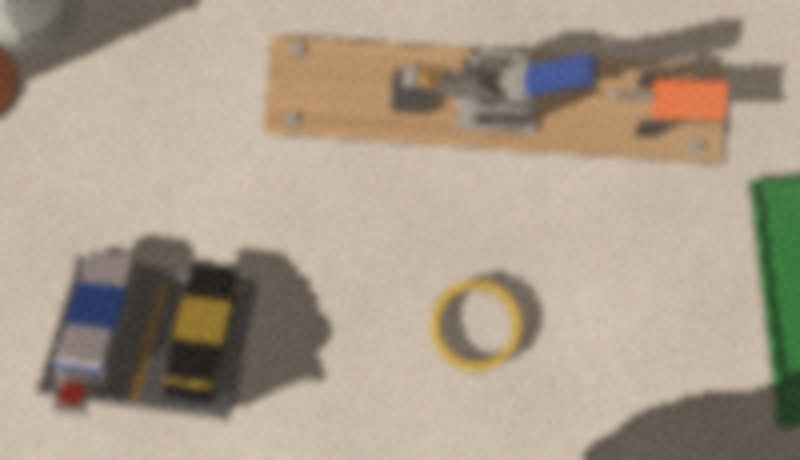

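View pics/sidec.png

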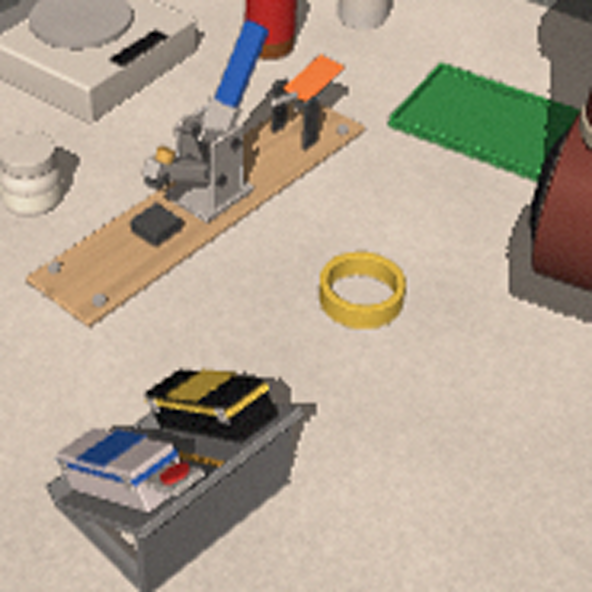

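The crops show the blue-banded case in the rack's left slot, with its seal at crop (72,393), which is top-view pixel (233,258). Its tongue points toward the robot. The clamp bed faces +y: its left end is at crop (268,84) and the orange lever at (690,100).

```bash
python3 - <<'E'
from h import *
d={n:np.load(n+"d.npy") for n in("top","side")}
im={n:cv2.imread(f"pics/{n}0.png") for n in d}
np.set_printoptions(precision=4,suppress=True)
P=lambda u,v:(215+u/4-.375,160+v/4-.375)
for k,q in dict(TL=(272,35),BL=(265,132),BR=(724,163)).items(): print(k,atz("top",*P(*q),.008))
TL,BL,BR=[atz("top",*P(*q),.008) for q in((272,35),(265,132),(724,163))]
print("len",np.linalg.norm(BR-BL),np.linalg.norm(TL-BL))
ax=(BL-BR)[:2];ax/=np.linalg.norm(ax);print("clamp yaw",np.arctan2(ax[1],ax[0]))
c0=(TL+BL)[:2]/2-ax*.195;print("clamp origin",c0)
def mask(n,lo,hi,box):
    h=cv2.cvtColor(im[n],cv2.COLOR_BGR2HSV);m=cv2.inRange(h,lo,hi);z=np.zeros_like(m);x0,y0,x1,y1=box;z[y0:y1,x0:x1]=m[y0:y1,x0:x1];return z
S={"seal":((0,120,60),(8,255,255)),"band":((105,100,40),(125,255,255)),"tray":((50,100,30),(80,255,255)),"orange":((5,130,120),(18,255,255)),"spareY":((22,120,60),(32,255,255))}
B={"top":dict(seal=(225,245,245,268),band=(225,220,255,250),tray=(400,195,450,270),orange=(370,170,400,195),spareY=(250,220,280,262)),
"side":dict(seal=(285,300,315,320),band=(260,290,305,315),orange=(330,170,360,195),spareY=(285,270,335,300))}
C={n:cloud(n,d[n]) for n in d}
for n in B:
  for k,b in B[n].items():
    m=mask(n,*S[k],b)>0;p=C[n][m];v,u=np.nonzero(m)
    print(n,k,m.sum(),"px",u.mean(),v.mean(),"xyz med",np.median(p,0),"min",p.min(0),"max",p.max(0))
    if k=="tray":
        r=cv2.minAreaRect(np.stack([u,v],1).astype(np.float32));bp=cv2.boxPoints(r);q=np.array([atz("top",*x,.012) for x in bp]);print(q, q.mean(0))
# case lid fit: points in region
for n in C:
  p=C[n].reshape(-1,3);p=p[(p[:,0]>.1)&(p[:,0]<.5)&(p[:,1]>.1)&(p[:,1]<.4)&(p[:,2]>.03)]
  print(n,len(p),p.min(0),p.max(0)); np.save(n+"rack.npy",p)
E
```

```text
TL [0.6735 0.1949 0.008 ]
BL [0.5858 0.2015 0.008 ]
BR [ 0.5511 -0.2063  0.008 ]
len 0.40927822721269225 0.08799324071329889
clamp yaw 1.4860643721468623
clamp origin [0.6132 0.0039]
top seal 26 px 232.53846153846155 257.84615384615387 xyz med [0.3563 0.3497 0.1225] min [0.3255 0.0585 0.1134] max [0.363  0.3581 1.7029]
top band 107 px 238.7289719626168 235.92523364485982 xyz med [0.4299 0.3366 0.0807] min [0.4122 0.3166 0.0653] max [0.4479 0.3572 0.0955]
top tray 1987 px 423.88676396577756 232.0050327126321 xyz med [ 0.4375 -0.3028  0.0039] min [ 0.3254 -0.3718 -0.0107] max [0.5419 0.0585 1.7029]
[[ 0.5328 -0.2313  0.012 ]
 [ 0.5449 -0.3596  0.012 ]
 [ 0.3322 -0.372   0.012 ]
 [ 0.3209 -0.246   0.012 ]] [ 0.4327 -0.3022  0.012 ]
top orange 191 px 386.85340314136124 184.36649214659687 xyz med [ 0.5984 -0.1679  0.0729] min [ 0.5779 -0.2064  0.0018] max [ 0.6299 -0.1377  0.0873]
top spareY 11 px 264.1818181818182 242.9090909090909 xyz med [0.4176 0.2524 0.0814] min [0.3612 0.2298 0.0385] max [0.4286 0.2767 0.1112]
side seal 41 px 299.0975609756098 307.4390243902439 xyz med [0.354  0.3507 0.1265] min [0.3463 0.3049 0.0655] max [0.3888 0.3601 0.1315]
side band 163 px 281.34355828220856 301.7177914110429 xyz med [0.4226 0.3435 0.0876] min [-0.0078  0.2728  0.001 ] max [0.4856 0.757  0.8319]
side orange 135 px 342.2888888888889 183.66666666666666 xyz med [ 0.5951 -0.1678  0.075 ] min [ 0.5769 -0.2908  0.0016] max [ 0.7122 -0.1369  0.0841]
side spareY 186 px 309.4462365591398 282.52150537634407 xyz med [0.4069 0.259  0.089 ] min [-0.0078  0.1652  0.0026] max [0.4479 0.757  0.8319]
top 1617 [0.2225 0.103  0.0301] [0.4769 0.3806 0.2339]
side 2869 [0.1796 0.1    0.0301] [0.4764 0.3846 0.2685]
```

```bash
cat >> h.py <<'E'
def pose():
    s=manip.state();X=R.from_quat(s["tool_rot"],scalar_first=True).as_matrix();return s,X
def go(x,y,z,psi=None):
    s,X=pose();d=X.T@(np.array([x,y,z])-s["tool_pos"])*100
    p=np.arctan2(X[1,0],X[0,0]);print("t",round(s["time"],2),"pos",s["tool_pos"].round(4),"psi",round(p,3),"tilt",np.degrees(np.arccos(-X[2,2])).round(2),"shift cm",d.round(2),"turn",None if psi is None else round(p-psi,3),"F",s["contact_force"].round(1),"w",round(s["gripper_width"],3),"g",round(s["grasp_force"],1))
E
python3 -m crank '[{"turn":0.1447},{"turn":0.1447},{"turn":0.1447}]'
python3 -m crank '[{"x":2.2,"y":-3.4},{"x":2.2,"y":-3.4},{"x":2.2,"y":-3.4},{"x":2.2,"y":-3.4},{"x":2.2,"y":-3.4}]'
python3 -m crank '[{"x":2.2,"y":-3.4},{"x":2.2,"y":-3.4},{"x":2.2,"y":-3.4},{"x":2.2,"y":-3.4},{"x":2.2,"y":-3.4}]'
python3 -c "from h import *;go(.42,.34,.23,-.15)"
```

```text
t 0.1 pos [ 0.1749 -0.5994  0.2302] psi 0.284 tilt 0.11 shift cm [ 49.83 -83.32   0.19] turn 0.434 F [-0.4  0.1 -0.1] w 1.003 g 0.0schema error: expected keys x, y, z, turn
schema error: expected keys x, y, z, turn
schema error: expected keys x, y, z, turn
```

```bash
python3 -m crank '[{"x":0,"y":0,"z":0,"turn":0.1447},{"x":0,"y":0,"z":0,"turn":0.1447},{"x":0,"y":0,"z":0,"turn":0.1447}]' 75
python3 -m crank '[{"x":2.2,"y":-3.4,"z":0,"turn":0},{"x":2.2,"y":-3.4,"z":0,"turn":0},{"x":2.2,"y":-3.4,"z":0,"turn":0},{"x":2.2,"y":-3.4,"z":0,"turn":0},{"x":2.2,"y":-3.4,"z":0,"turn":0}]'
python3 -m crank '[{"x":2.2,"y":-3.4,"z":0,"turn":0},{"x":2.2,"y":-3.4,"z":0,"turn":0},{"x":2.2,"y":-3.4,"z":0,"turn":0},{"x":2.2,"y":-3.4,"z":0,"turn":0},{"x":2.2,"y":-3.4,"z":0,"turn":0}]'
python3 -c "from h import *;go(.42,.34,.23,-.15)"
```

```text
time: 0.4
tool_pos: [0.175, -0.5996, 0.2305]
tool_rot: [-0.001, 0.997, -0.078, -0.0]
contact_force: [1.5, 0.2, -0.6]
gripper_width: 0.752
grasp_force: 0.0
time: 0.9
tool_pos: [0.3099, -0.4468, 0.2307]
tool_rot: [-0.0, 0.997, -0.075, -0.0]
contact_force: [1.4, -0.4, 1.4]
gripper_width: 0.75
grasp_force: 0.0
time: 1.4
tool_pos: [0.4441, -0.2952, 0.2308]
tool_rot: [-0.0, 0.997, -0.075, -0.0]
contact_force: [-0.3, -1.2, -0.3]
gripper_width: 0.747
grasp_force: 0.0
t 1.4 pos [ 0.4441 -0.2952  0.2308] psi -0.15 tilt 0.03 shift cm [-11.89 -62.44   0.11] turn -0.0 F [-0.3 -1.2 -0.3] w 0.747 g 0.0
```

```bash
python3 -m crank '[{"x":-0.79,"y":-4.16,"z":0,"turn":0},{"x":-0.79,"y":-4.16,"z":0,"turn":0},{"x":-0.79,"y":-4.16,"z":0,"turn":0},{"x":-0.79,"y":-4.16,"z":0,"turn":0},{"x":-0.79,"y":-4.16,"z":0,"turn":0}]' >/dev/null
python3 -m crank '[{"x":-0.79,"y":-4.16,"z":0,"turn":0},{"x":-0.79,"y":-4.16,"z":0,"turn":0},{"x":-0.79,"y":-4.16,"z":0,"turn":0},{"x":-0.79,"y":-4.16,"z":0,"turn":0},{"x":-0.79,"y":-4.16,"z":0,"turn":0}]' >/dev/null
python3 -m crank '[{"x":-0.79,"y":-4.16,"z":0,"turn":0},{"x":-0.79,"y":-4.16,"z":0,"turn":0},{"x":-0.79,"y":-4.16,"z":0,"turn":0},{"x":-0.79,"y":-4.16,"z":0,"turn":0},{"x":-0.79,"y":-4.16,"z":0,"turn":0}]' >/dev/null
python3 -m crank '[{"x":0,"y":0,"z":4,"turn":0},{"x":0,"y":0,"z":3,"turn":0},{"x":0,"y":0,"z":0,"turn":0}]' >/dev/null
python3 - <<'E'
from h import *
go(.418,.34,.058,-.15)
p,d=manip.grab_frame("side");p=p[:,:,::-1]
cv2.imwrite("pics/s1.png",cv2.resize(p[215:350,225:385],None,fx=4,fy=4,interpolation=cv2.INTER_CUBIC))
# case model projected for check
np.set_printoptions(precision=4,suppress=True)
a=np.pi-.15;c,s=np.cos(.61),np.sin(.61);X=np.array([np.cos(a)*c,np.sin(a)*c,s]);Y=np.cross([0,0,1],[np.cos(a),np.sin(a),0]);Z=np.cross(X,Y)
C=np.array([.418,.34,.069])
for q in [(60,20,17),(60,-20,17),(-60,20,17),(-60,-20,17),(60,20,-17),(60,-20,-17),(84,0,9)]:
    q=np.array(q)/1e3;W=C+X*q[0]+Y*q[1]+Z*q[2];u=proj("side",W);print(W,(u-[225,215])*4, "top",(proj("top",W)-[215,160])*4)
E
```

```text
t 3.2 pos [0.4162 0.3363 0.1553] psi -0.149 tilt 0.64 shift cm [ 0.21 -0.46  9.73] turn 0.001 F [-1.1 -1.   0.2] w 0.749 g 0.0
[0.376  0.3261 0.1173] [295.6243 333.2948] top [100.0338 367.1449]
[0.382  0.3657 0.1173] [241.9279 372.7322] top [ 51.4128 360.6806]
[0.4733 0.3114 0.0486] [195.8181 313.1792] top [131.7046 255.0888]
[0.4792 0.351  0.0486] [145.2715 348.1688] top [ 85.507  248.9499]
[0.3568 0.329  0.0894] [319.166 384.093] top [102.0061 391.5852]
[0.3627 0.3686 0.0894] [266.426  424.5471] top [ 54.1384 385.2204]
[0.355  0.3495 0.1245] [297.2212 370.2317] top [ 69.3192 393.5199]
```

View pics/s1.png

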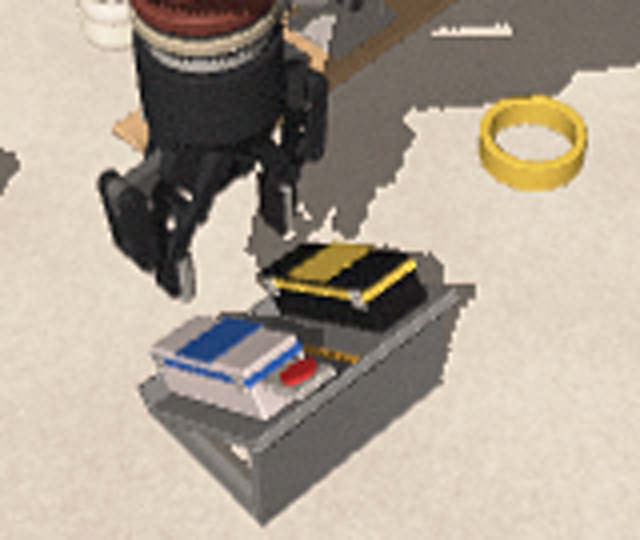

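The crop shows the case with lid corners near (153,352), (300,345) and (248,380), and the seal at (297,373). That agrees with the model to about 3 mm, so I'll descend.

```bash
python3 -m crank '[{"x":0.2,"y":-0.4,"z":3,"turn":0},{"x":0,"y":0,"z":2.5,"turn":0},{"x":0,"y":0,"z":2,"turn":0},{"x":0,"y":0,"z":1,"turn":0},{"x":0,"y":0,"z":0.5,"turn":0}]' |grep -v rot
python3 -m crank '[{"x":0,"y":0,"z":0.3,"turn":0},{"x":0,"y":0,"z":0,"turn":0}]'|grep -v rot
python3 -c "from h import *;go(.418,.34,.058,-.15)"
```

```text
time: 3.75
tool_pos: [0.4229, 0.3417, 0.0721]
contact_force: [-0.7, -0.5, 0.7]
gripper_width: 0.752
grasp_force: 0.0
time: 3.95
tool_pos: [0.423, 0.3419, 0.0694]
contact_force: [-0.7, 0.4, 0.2]
gripper_width: 0.745
grasp_force: 0.0
t 3.95 pos [0.423  0.3419 0.0694] psi -0.15 tilt 0.1 shift cm [-0.47  0.27  1.14] turn -0.0 F [-0.7  0.4  0.2] w 0.745 g 0.0
```

```bash
python3 -m crank '[{"x":-0.5,"y":0.2,"z":0.5,"turn":0},{"x":0,"y":0,"z":0.5,"turn":0},{"x":0,"y":0,"z":0,"turn":0}]' |grep -v rot
python3 -m crank '[{"x":0,"y":0,"z":0,"turn":0},{"x":0,"y":0,"z":0,"turn":0},{"x":0,"y":0,"z":0,"turn":0},{"x":0,"y":0,"z":0,"turn":0},{"x":0,"y":0,"z":0,"turn":0}]' 0|grep -v rot
python3 -m crank '[{"x":0,"y":0,"z":0,"turn":0},{"x":0,"y":0,"z":0,"turn":0},{"x":0,"y":0,"z":0,"turn":0}]' |grep -v rot
python3 -c "from h import *;go(.418,.34,.058,-.15)"
```

```text
time: 4.25
tool_pos: [0.4163, 0.3401, 0.0576]
contact_force: [0.0, 0.3, 0.9]
gripper_width: 0.751
grasp_force: 0.0
time: 4.75
tool_pos: [0.4171, 0.3405, 0.0586]
contact_force: [-1.8, -0.4, 3.4]
gripper_width: 0.46
grasp_force: 61.5
time: 5.05
tool_pos: [0.4171, 0.3405, 0.0587]
contact_force: [-2.2, -0.8, 4.6]
gripper_width: 0.459
grasp_force: 61.6
t 5.05 pos [0.4171 0.3405 0.0587] psi -0.15 tilt 0.01 shift cm [0.09 0.03 0.07] turn -0.0 F [-2.2 -0.8  4.6] w 0.459 g 61.6
```

```bash
python3 -m crank '[{"x":0,"y":0,"z":-1,"turn":0},{"x":0,"y":0,"z":-3,"turn":0},{"x":0,"y":0,"z":-4,"turn":0},{"x":0,"y":0,"z":-3,"turn":0},{"x":0,"y":0,"z":-1,"turn":0}]' |grep -v rot
python3 -m crank '[{"x":0,"y":0,"z":0,"turn":-0.136},{"x":0,"y":0,"z":0,"turn":-0.136},{"x":0,"y":0,"z":0,"turn":-0.136},{"x":0,"y":0,"z":0,"turn":-0.136},{"x":0,"y":0,"z":0,"turn":-0.136}]' >/dev/null
python3 -m crank '[{"x":0,"y":0,"z":0,"turn":-0.136},{"x":0,"y":0,"z":0,"turn":-0.136},{"x":0,"y":0,"z":0,"turn":-0.136},{"x":0,"y":0,"z":0,"turn":-0.136},{"x":0,"y":0,"z":0,"turn":-0.136}]' >/dev/null
python3 -m crank '[{"x":0,"y":0,"z":0,"turn":-0.136},{"x":0,"y":0,"z":0,"turn":-0.136},{"x":0,"y":0,"z":0,"turn":0}]' |grep -v rot
python3 - <<'E'
from h import *
go(.51,.12,.06,1.486)
p,d=manip.grab_frame("side");p=p[:,:,::-1]
cv2.imwrite("pics/s2.png",cv2.resize(p[175:345,225:395],None,fx=3.5,fy=3.5,interpolation=cv2.INTER_CUBIC))
E
```

```text
time: 5.55
tool_pos: [0.4187, 0.3413, 0.1821]
contact_force: [0.3, 1.6, -3.4]
gripper_width: 0.456
grasp_force: 61.4
time: 6.85
tool_pos: [0.4161, 0.3398, 0.1761]
contact_force: [-0.5, 1.0, -3.6]
gripper_width: 0.461
grasp_force: 61.3
t 6.85 pos [0.4161 0.3398 0.1761] psi 1.482 tilt 0.18 shift cm [-21.03  11.34  11.63] turn -0.004 F [-0.5  1.  -3.6] w 0.461 g 61.3
```

View pics/s2.png

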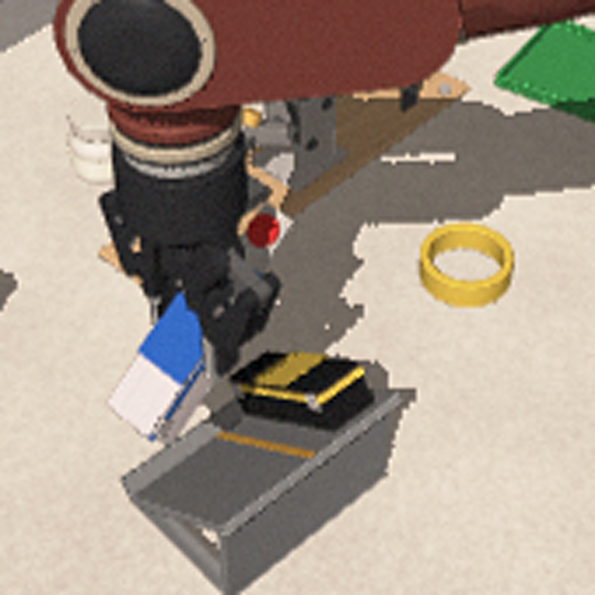

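The case is held at its tilt, with the seal at crop (263,230) pointing toward the clamp and the spare undisturbed. I'll carry it to free table space to level it.

```bash
python3 -m crank '[{"x":-3.5,"y":1.9,"z":0,"turn":0},{"x":-3.5,"y":1.9,"z":0,"turn":0},{"x":-3.5,"y":1.9,"z":0,"turn":0},{"x":-3.5,"y":1.9,"z":0,"turn":0},{"x":-3.5,"y":1.9,"z":0,"turn":0}]' >/dev/null
python3 -m crank '[{"x":-3.5,"y":1.9,"z":0,"turn":0},{"x":0,"y":0,"z":4,"turn":0},{"x":0,"y":0,"z":4,"turn":0},{"x":0,"y":0,"z":3,"turn":0},{"x":0,"y":0,"z":0,"turn":0}]' |grep -v rot
python3 -c "from h import *;go(.51,.12,.005,1.486)"
```

```text
time: 7.9
tool_pos: [0.5068, 0.1204, 0.062]
contact_force: [-1.7, -0.4, -4.3]
gripper_width: 0.459
grasp_force: 61.7
t 7.9 pos [0.5068 0.1204 0.062 ] psi 1.479 tilt 0.72 shift cm [0.01 0.39 5.7 ] turn -0.007 F [-1.7 -0.4 -4.3] w 0.459 g 61.7
```

```bash
python3 -m crank '[{"x":0,"y":0,"z":1,"turn":-0.005},{"x":0,"y":0,"z":1,"turn":0},{"x":0,"y":0,"z":0.5,"turn":0},{"x":-0.2,"y":0,"z":0.4,"turn":0}]' |grep -v rot
python3 -m crank '[{"x":-0.4,"y":0,"z":0.4,"turn":0},{"x":-0.4,"y":0,"z":0.4,"turn":0},{"x":-0.4,"y":0,"z":0.4,"turn":0}]' |grep -v rot
python3 -m crank '[{"x":-0.4,"y":0,"z":0.4,"turn":0},{"x":-0.3,"y":0,"z":0.4,"turn":0},{"x":0,"y":0,"z":0,"turn":0}]' |grep -v rot
python3 -c "from h import *;go(.51,.1,.005,1.486)"
```

```text
time: 8.3
tool_pos: [0.5123, 0.1193, 0.0398]
contact_force: [0.7, 0.0, -3.8]
gripper_width: 0.459
grasp_force: 61.9
time: 8.6
tool_pos: [0.5121, 0.1076, 0.0296]
contact_force: [-3.6, 2.4, 7.4]
gripper_width: 0.462
grasp_force: 61.5
time: 8.9
tool_pos: [0.5115, 0.0999, 0.0209]
contact_force: [-2.0, 0.5, 4.3]
gripper_width: 0.456
grasp_force: 60.7
t 8.9 pos [0.5115 0.0999 0.0209] psi 1.486 tilt 0.15 shift cm [-0.01 -0.15  1.59] turn 0.0 F [-2.   0.5  4.3] w 0.456 g 60.7
```

```bash
python3 -m crank '[{"x":-0.3,"y":0,"z":0.4,"turn":0},{"x":-0.2,"y":0,"z":0.4,"turn":0},{"x":-0.1,"y":0,"z":0.3,"turn":0},{"x":0,"y":0,"z":0,"turn":0}]' |grep -v rot
python3 -m crank '[{"x":0,"y":0,"z":0.15,"turn":0},{"x":0,"y":0,"z":0,"turn":0}]' |grep -v rot
python3 -m crank '[{"x":0,"y":0,"z":0.15,"turn":0},{"x":0,"y":0,"z":0,"turn":0}]' |grep -v rot
python3 - <<'E'
from h import *
go(.51,.12,.005,1.486)
p,d=manip.grab_frame("side");p=p[:,:,::-1]
cv2.imwrite("pics/s3.png",cv2.resize(p[175:325,225:375],None,fx=4,fy=4,interpolation=cv2.INTER_CUBIC))
E
```

```text
time: 9.3
tool_pos: [0.5111, 0.0934, 0.0099]
contact_force: [-1.7, -3.3, 4.7]
gripper_width: 0.454
grasp_force: 60.8
time: 9.5
tool_pos: [0.5114, 0.0932, 0.0087]
contact_force: [-2.2, -3.7, 6.3]
gripper_width: 0.46
grasp_force: 61.0
time: 9.7
tool_pos: [0.5116, 0.0931, 0.0075]
contact_force: [-2.0, -4.7, 7.7]
gripper_width: 0.462
grasp_force: 61.2
t 9.7 pos [0.5116 0.0931 0.0075] psi 1.487 tilt 0.23 shift cm [ 2.67 -0.39  0.25] turn 0.001 F [-2.  -4.7  7.7] w 0.462 g 61.2
```

View pics/s3.png

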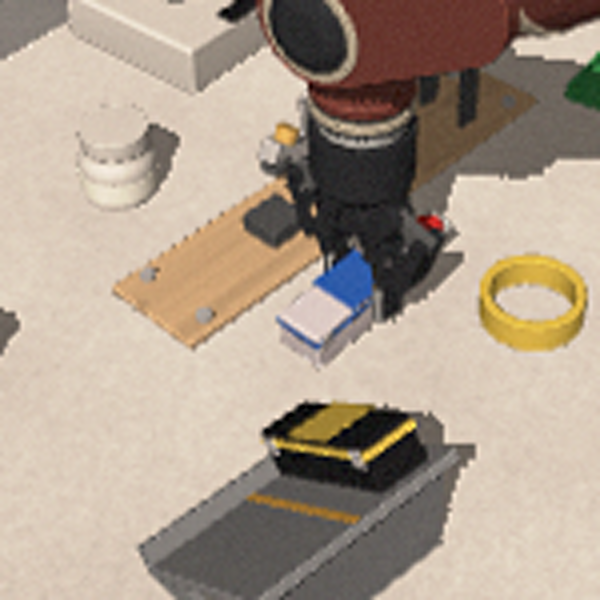

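The case is nearly level: its lid is at crop (325,300) and the seal at (432,223). I'll press a little more.

```bash
python3 -m crank '[{"x":0,"y":0,"z":0.15,"turn":0},{"x":0,"y":0,"z":0,"turn":0}]' |grep -v rot
python3 -m crank '[{"x":0,"y":0,"z":0.15,"turn":0},{"x":0,"y":0,"z":0,"turn":0}]' |grep -v rot
python3 - <<'E'
from h import *
go(.51,.12,.005,1.486)
for n in("side","top"):
  p,d=manip.grab_frame(n);h=cv2.cvtColor(p,cv2.COLOR_RGB2HSV)
  C=cloud(n,d);b=(np.abs(C[...,0]-.51)<.05)&(np.abs(C[...,1]-.07)<.13)&(C[...,2]>0)&(C[...,2]<.06)
  m=b&((h[...,0]<8)|(h[...,0]>172))&(h[...,1]>130);v,u=np.nonzero(m);print(n,"seal",m.sum(),np.median(C[m],0).round(4),atz(n,u.mean(),v.mean(),.026).round(4))
  if n=="side":
    m=b&(h[...,1]<60)&(h[...,2]>120)&(C[...,1]>.1)&(C[...,2]>.028);q=C[m];A=np.c_[q[:,:2],np.ones(len(q))];k=np.linalg.lstsq(A,q[:,2],rcond=None)[0];print("lid",len(q),q.mean(0),"plane",k)
E
```

```text
time: 9.95
tool_pos: [0.5119, 0.093, 0.006]
contact_force: [-1.2, -4.7, 7.0]
gripper_width: 0.454
grasp_force: 61.1
time: 10.15
tool_pos: [0.5121, 0.093, 0.0046]
contact_force: [-0.6, -5.2, 6.7]
gripper_width: 0.461
grasp_force: 61.2
t 10.15 pos [0.5121 0.093  0.0046] psi 1.487 tilt 0.29 shift cm [ 2.67 -0.43 -0.04] turn 0.001 F [-0.6 -5.2  6.7] w 0.461 g 61.2
side seal 13 [0.5086 0.0126 0.0328] [0.5123 0.0062 0.026 ]
lid 166 [0.51252508 0.14205159 0.03593045] plane [ 0.01649497 -0.06560047  0.03679502]
top seal 22 [0.5075 0.0183 0.0305] [0.5082 0.0184 0.026 ]
```

```bash
python3 -m crank '[{"x":0,"y":0,"z":0.1,"turn":0},{"x":0,"y":0,"z":0.1,"turn":0},{"x":0,"y":0,"z":0,"turn":0}]' |grep -v rot
python3 -m crank '[{"x":0,"y":0,"z":0,"turn":0},{"x":0,"y":0,"z":0,"turn":0},{"x":0,"y":0,"z":0,"turn":0}]' 65|grep -v rot
python3 - <<'E'
from h import *
go(.51,.12,.005,1.486)
for n in("side","top"):
  p,d=manip.grab_frame(n);h=cv2.cvtColor(p,cv2.COLOR_RGB2HSV)
  C=cloud(n,d);b=(np.abs(C[...,0]-.51)<.05)&(np.abs(C[...,1]-.07)<.13)&(C[...,2]>0)&(C[...,2]<.06)
  m=b&((h[...,0]<8)|(h[...,0]>172))&(h[...,1]>130);v,u=np.nonzero(m);print(n,"seal",m.sum(),np.median(C[m],0).round(4),atz(n,u.mean(),v.mean(),.026).round(4))
  if n=="side":
    m=b&(h[...,1]<60)&(h[...,2]>120)&(C[...,1]>.1)&(C[...,2]>.028);q=C[m];A=np.c_[q[:,:2],np.ones(len(q))];k=np.linalg.lstsq(A,q[:,2],rcond=None)[0];print("lid",len(q),q.mean(0),"plane",k)
E
```

```text
time: 10.55
tool_pos: [0.5123, 0.0931, 0.0027]
contact_force: [-0.3, -4.0, 6.3]
gripper_width: 0.461
grasp_force: 61.4
time: 10.85
tool_pos: [0.5095, 0.0941, 0.0001]
contact_force: [-0.1, 0.2, -0.1]
gripper_width: 0.651
grasp_force: 0.0
t 10.85 pos [5.095e-01 9.410e-02 1.000e-04] psi 1.487 tilt 0.01 shift cm [ 2.58 -0.17 -0.49] turn 0.001 F [-0.1  0.2 -0.1] w 0.651 g 0.0
side seal 9 [0.5093 0.0116 0.028 ] [0.5095 0.01   0.026 ]
lid 165 [0.51184237 0.14068106 0.03527533] plane [ 0.04184404 -0.00959899  0.01520817]
top seal 22 [0.5081 0.018  0.025 ] [0.5078 0.0176 0.026 ]
```

```bash
python3 -m crank '[{"x":0,"y":0,"z":-0.3,"turn":0},{"x":0,"y":0,"z":0,"turn":0}]' |grep -v rot
python3 -m crank '[{"x":0,"y":0,"z":0,"turn":0},{"x":0,"y":0,"z":0,"turn":0},{"x":0,"y":0,"z":0,"turn":0},{"x":0,"y":0,"z":0,"turn":0}]' 0|grep -v rot
python3 -m crank '[{"x":0,"y":0,"z":-1,"turn":0},{"x":0,"y":0,"z":-2,"turn":0},{"x":0,"y":0,"z":-2,"turn":0},{"x":0,"y":0,"z":-1,"turn":0},{"x":0,"y":0,"z":0,"turn":0}]'|grep -v rot
python3 - <<'E'
from h import *
a=1.486;ax=np.array([np.cos(a),np.sin(a)]);c0=np.array([.6132,.0039])
for X in(.225,.190,.143): q=c0+ax*X;print(X,q);go(*q,.013,1.486)
for n in("side","top"):
  p,d=manip.grab_frame(n);h=cv2.cvtColor(p,cv2.COLOR_RGB2HSV)
  C=cloud(n,d);b=(np.abs(C[...,0]-.51)<.05)&(np.abs(C[...,1]-.07)<.13)&(C[...,2]>0.04)&(C[...,2]<.13)
  m=b&((h[...,0]<8)|(h[...,0]>172))&(h[...,1]>130);v,u=np.nonzero(m);print(n,"seal",m.sum(),np.median(C[m],0).round(4),atz(n,u.mean(),v.mean(),.086).round(4))
  if n=="side":
    m=b&(h[...,1]<60)&(h[...,2]>120)&(C[...,1]>.1)&(C[...,2]>.07);q=C[m];A=np.c_[q[:,:2],np.ones(len(q))];k=np.linalg.lstsq(A,q[:,2],rcond=None)[0];print("lid",len(q),q.mean(0),"plane",k)
E
```

```text
time: 11.15
tool_pos: [0.5099, 0.0942, 0.0036]
contact_force: [-0.4, -0.2, 0.5]
gripper_width: 0.652
grasp_force: 0.0
time: 11.55
tool_pos: [0.5103, 0.0942, 0.0039]
contact_force: [1.3, -0.3, 3.7]
gripper_width: 0.46
grasp_force: 62.6
time: 12.05
tool_pos: [0.5103, 0.0942, 0.0645]
contact_force: [0.5, 0.3, -4.3]
gripper_width: 0.453
grasp_force: 62.0
0.225 [0.63225632 0.22809156]
t 12.05 pos [0.5103 0.0942 0.0645] psi 1.487 tilt 0.13 shift cm [14.36 11.02  5.18] turn 0.001 F [ 0.5  0.3 -4.3] w 0.453 g 62.0
0.19 [0.629292   0.19321732]
t 12.05 pos [0.5103 0.0942 0.0645] psi 1.487 tilt 0.13 shift cm [10.86 11.02  5.18] turn 0.001 F [ 0.5  0.3 -4.3] w 0.453 g 62.0
0.143 [0.62531135 0.14638619]
t 12.05 pos [0.5103 0.0942 0.0645] psi 1.487 tilt 0.13 shift cm [ 6.16 11.02  5.18] turn 0.001 F [ 0.5  0.3 -4.3] w 0.453 g 62.0
side seal 0 [nan nan nan] [nan nan nan]
lid 259 [0.50630418 0.14251406 0.08950486] plane [ 0.25454881 -0.10042779 -0.02506189]
top seal 24 [0.5044 0.0178 0.0871] [0.5043 0.0179 0.086 ]
  return _methods._mean(a, axis=axis, dtype=dtype,
  ret = um.true_divide(
<stdin>:7: RuntimeWarning: Mean of empty slice.
  ret = ret.dtype.type(ret / rcount)
```

```bash
python3 -m crank '[{"x":2.7,"y":2.75,"z":0,"turn":0},{"x":2.7,"y":2.75,"z":0,"turn":0},{"x":2.7,"y":2.75,"z":0,"turn":0},{"x":2.7,"y":2.75,"z":0,"turn":0},{"x":0,"y":0,"z":0,"turn":0}]' >/dev/null
python3 -m crank '[{"x":0,"y":0,"z":2.5,"turn":0},{"x":0,"y":0,"z":1.5,"turn":0},{"x":0,"y":0,"z":0,"turn":0}]'|grep -v rot
python3 - <<'E'
from h import *
np.set_printoptions(precision=4,suppress=True)
a=1.486;ax=np.array([np.cos(a),np.sin(a)]);c0=np.array([.6132,.0039])
go(*(c0+ax*.142),.017,1.486)
for n in("side","top"):
  p,d=manip.grab_frame(n);h=cv2.cvtColor(p,cv2.COLOR_RGB2HSV);C=cloud(n,d)
  L=np.stack([(C[...,:2]-c0)@ax,(C[...,:2]-c0)@[ -ax[1],ax[0]],C[...,2]],-1)
  m=(np.abs(L[...,0]-.11)<.04)&(np.abs(L[...,1])<.04)&((h[...,0]<8)|(h[...,0]>172))&(h[...,1]>130);v,u=np.nonzero(m)
  z=atz(n,u.mean(),v.mean(),.048)[:2]-c0;print(n,"seal",m.sum(),np.median(L[m],0),z@ax,z@[-ax[1],ax[0]])
  if n=="side":cv2.imwrite("pics/s4.png",cv2.resize(p[165:285,240:390,::-1],None,fx=5,fy=5,interpolation=cv2.INTER_CUBIC))
  # anvil check
  if n=="top":
    d0=np.load("topd.npy");C0=cloud(n,d0);g=cv2.imread("pics/top0.png");hh=cv2.cvtColor(g,cv2.COLOR_BGR2HSV);m=(np.abs(C0[...,2]-.0245)<.01)&(hh[...,2]<95)&(np.linalg.norm(C0[...,:2]-(c0+ax*.065),axis=-1)<.04);v,u=np.nonzero(m);q=C0[m][:,:2]-c0;print("anvil",m.sum(),q.min(0),q.max(0),(q@ax).min(),(q@ax).max(),(q@[-ax[1],ax[0]]).min(),(q@[-ax[1],ax[0]]).max())
E
```

```text
time: 12.95
tool_pos: [0.624, 0.1915, 0.0181]
contact_force: [-0.6, 0.3, -4.3]
gripper_width: 0.46
grasp_force: 62.1
t 12.95 pos [0.624  0.1915 0.0181] psi 1.486 tilt 0.56 shift cm [-4.58  0.51  0.12] turn 0.0 F [-0.6  0.3 -4.3] w 0.46 g 62.1
side seal 196 [0.1407 0.0153 0.3441] -0.14412374102555398 -0.3218227608583099
top seal 22 [0.1137 0.0029 0.0457] 0.12356230825419952 -0.01128733978067521
anvil 28 [-0.0094  0.051 ] [0.007  0.0793] 0.05056361331058322 0.07910490507557606 -0.0005291861402777461 0.014713307188034444
```

View pics/s4.png

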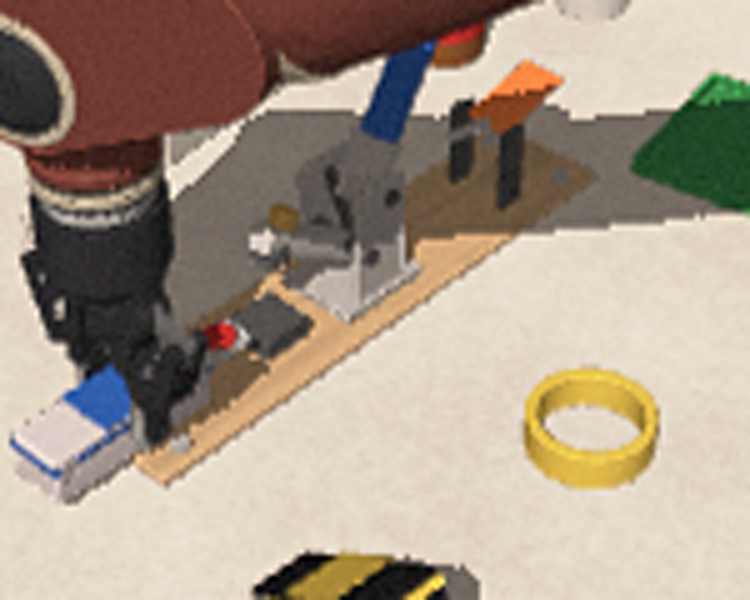

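The crop shows the case level over the bed, with the seal at (222,336) and the dark anvil just beyond it at about (268,325). The jaw pad at (262,243) is clear above.

```bash
python3 - <<'E'
from h import *
np.set_printoptions(precision=4,suppress=True)
a=1.486;ax=np.array([np.cos(a),np.sin(a)]);n_=np.array([-ax[1],ax[0]]);c0=np.array([.6132,.0039])
f=lambda P:(P[:2],(P[:2]-c0)@ax,(P[:2]-c0)@n_)
s,X=pose();print("tool",f(s["tool_pos"]))
print("seal side",f(atz("side",240+222/5-.4,165+336/5-.4,.043)))
print("anvil side",f(atz("side",245+157/3.2-.3,160+225/3.2-.3,.0245)))
# top anvil crop corners: dark block (392,72)-(437,110) z .0245
print("anvil top",f(atz("top",215+414/4-.4,160+90/4-.4,.0245)))
for q in[(293,119),(299,47),(697,146)]:print("screw",f(atz("top",215+q[0]/4-.4,160+q[1]/4-.4,.009)))
for u,v in[(55,268),(98,298),(343,124),(-99,0)][:3]:print("screw side",f(atz("side",245+u/3.2-.3,160+v/3.2-.3,.009)))
for u,v in[(27,280),(92,325),(364,130)]:print("corner side",f(atz("side",245+u/3.2-.3,160+v/3.2-.3,.008)))
p,d=manip.grab_frame("top");cv2.imwrite("pics/t4.png",cv2.resize(p[160:225,260:410,::-1],None,fx=5,fy=5,interpolation=cv2.INTER_CUBIC))
E
```

```text
tool (array([0.627, 0.192]), np.float64(0.18862819537538855), np.float64(0.002208567214499887))
seal side (array([0.6143, 0.1152]), np.float64(0.11100976870323637), np.float64(0.008331764139800888))
anvil side (array([0.6104, 0.075 ]), np.float64(0.07061718544817473), np.float64(0.008781102944435785))
anvil top (array([0.6187, 0.0686]), np.float64(0.06492350263422163), np.float64(-4.0633654635843806e-05))
screw (array([0.597 , 0.1766]), np.float64(0.1707328130301551), np.float64(0.03076117779577397))
screw (array([0.6621, 0.1709]), np.float64(0.17050871860974517), np.float64(-0.03459311724069936))
screw (array([ 0.5668, -0.1825]), np.float64(-0.18969010876478573), np.float64(0.03045749451655151))
screw side (array([0.6587, 0.1695]), np.float64(0.16882767340310814), np.float64(-0.03126605605690838))
screw side (array([0.5986, 0.174 ]), np.float64(0.1683011812144809), np.float64(0.028936536275518888))
screw side (array([ 0.5702, -0.1937]), np.float64(-0.2005684793316504), np.float64(0.026062639920260876))
corner side (array([0.6688, 0.197 ]), np.float64(0.19710806358449884), np.float64(-0.0389969221972031))
corner side (array([0.58  , 0.2023]), np.float64(0.1949005952911099), np.float64(0.049870882029607135))
corner side (array([ 0.5465, -0.2   ]), np.float64(-0.20880396112109817), np.float64(0.04915074917836099))
```

View pics/t4.png

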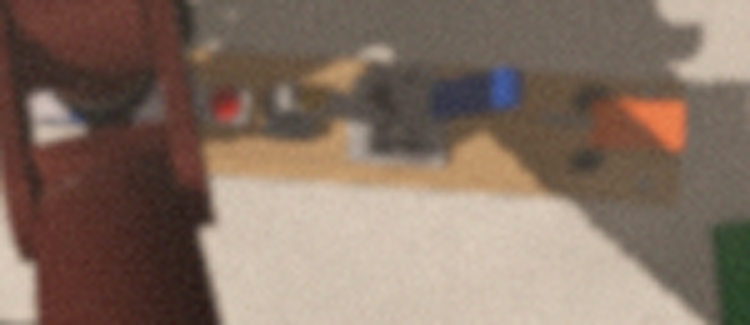

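The top crop shows the seal at (227,105) in line with the anvil, jaw and handle. I'll run one numeric check before sliding in.

```bash
python3 - <<'E'
from h import *
np.set_printoptions(precision=4,suppress=True)
a=1.486;ax=np.array([np.cos(a),np.sin(a)]);n_=np.array([-ax[1],ax[0]]);c0=np.array([.6132,.0039])
f=lambda P:((P[:2]-c0)@ax,(P[:2]-c0)@n_)
print("seal top",f(atz("top",260+227/5-.4,160+105/5-.4,.043)))
print("orange top end mid",f(atz("top",260+687/5-.4,160+125/5-.4,.078)))
for i,j in[(18,18),(18,-18),(-18,-18),(-18,18)]:
  for z in(.0245,.008):
    P=np.r_[c0+ax*(65+i)/1e3+n_*j/1e3,z];print(i,j,z,"s4",(proj("side",P)-[239.6,164.6])*5,"topc",(proj("top",P)-[214.6,159.6])*4)
E
```

```text
seal top (np.float64(0.11059705798262359), np.float64(0.0010062875002285092))
orange top end mid (np.float64(-0.20678733611649952), np.float64(-0.0006591963471214515))
18 18 0.0245 s4 [267.0209 343.4204] topc [392.1415 108.7091]
18 18 0.008 s4 [267.9075 363.1231] topc [392.5101 111.7174]
18 -18 0.0245 s4 [226.9491 317.4332] topc [395.0343  68.6748]
18 -18 0.008 s4 [228.1479 337.0423] topc [395.3743  72.0534]
-18 -18 0.0245 s4 [267.7305 290.4092] topc [435.6083  71.4305]
-18 -18 0.008 s4 [268.583  309.9039] topc [435.5637  74.7824]
-18 18 0.0245 s4 [307.7465 315.5271] topc [432.8417 111.4662]
-18 18 0.008 s4 [308.2873 335.1191] topc [432.8232 114.4477]
```

```bash
python3 -m crank '[{"x":-1.2,"y":0.15,"z":0,"turn":0},{"x":-1.2,"y":0,"z":0,"turn":0},{"x":-1.2,"y":0,"z":0,"turn":0},{"x":-1,"y":0,"z":0,"turn":0},{"x":0,"y":0,"z":0,"turn":0}]'|grep -v rot
python3 -m crank '[{"x":0,"y":0,"z":0.2,"turn":0},{"x":0,"y":0,"z":0.1,"turn":0},{"x":0,"y":0,"z":0,"turn":0}]'|grep -v rot
python3 - <<'E'
from h import *
a=1.486;ax=np.array([np.cos(a),np.sin(a)]);n_=np.array([-ax[1],ax[0]]);c0=np.array([.6132,.0039])
go(*(c0+ax*.142),.012,1.486)
E
```

```text
time: 13.6
tool_pos: [0.6259, 0.1447, 0.0234]
contact_force: [-0.4, 0.9, -3.5]
gripper_width: 0.459
grasp_force: 62.1
time: 13.9
tool_pos: [0.6257, 0.147, 0.0199]
contact_force: [-1.4, -0.4, -4.2]
gripper_width: 0.458
grasp_force: 62.1
t 13.9 pos [0.6257 0.147  0.0199] psi 1.487 tilt 0.04 shift cm [-0.16 -0.03  0.79] turn 0.001 F [-1.4 -0.4 -4.2] w 0.458 g 62.1
```

```bash
python3 -m crank '[{"x":-0.1,"y":0,"z":0.4,"turn":0},{"x":0,"y":0,"z":0.2,"turn":0},{"x":0,"y":0,"z":0,"turn":0}]'|grep -v rot
python3 -m crank '[{"x":0,"y":0,"z":0.15,"turn":0},{"x":0,"y":0,"z":0,"turn":0}]'|grep -v rot
python3 -m crank '[{"x":0,"y":0,"z":0.1,"turn":0},{"x":0,"y":0,"z":0,"turn":0}]'|grep -v rot
```

```text
time: 14.2
tool_pos: [0.6253, 0.1457, 0.0136]
contact_force: [-1.1, 0.3, -3.5]
gripper_width: 0.462
grasp_force: 62.1
time: 14.4
tool_pos: [0.6258, 0.1456, 0.0126]
contact_force: [-0.2, 0.2, -3.9]
gripper_width: 0.457
grasp_force: 62.1
time: 14.6
tool_pos: [0.6261, 0.1456, 0.012]
contact_force: [0.5, -0.5, -3.5]
gripper_width: 0.462
grasp_force: 62.2
```

```bash
python3 -m crank '[{"x":0,"y":0,"z":0.1,"turn":0},{"x":0,"y":0,"z":0,"turn":0}]'|grep -v rot
python3 -m crank '[{"x":0,"y":0,"z":0.1,"turn":0},{"x":0,"y":0,"z":0,"turn":0}]'|grep -E "force|pos"
python3 -c "
from h import *
go(.6255,.1456,.012,1.486)
p,d=manip.grab_frame('side');cv2.imwrite('pics/s5.png',cv2.resize(p[175:275,240:365,::-1],None,fx=6,fy=6,interpolation=cv2.INTER_CUBIC))"
```

```text
time: 14.8
tool_pos: [0.6262, 0.1456, 0.012]
contact_force: [-3.8, -0.9, 3.8]
gripper_width: 0.459
grasp_force: 63.0
tool_pos: [0.6264, 0.1457, 0.0119]
contact_force: [-6.5, -0.5, 8.4]
grasp_force: 63.7
t 15.0 pos [0.6264 0.1457 0.0119] psi 1.487 tilt 0.03 shift cm [-0.01 -0.09 -0.01] turn 0.001 F [-6.5 -0.5  8.4] w 0.458 g 63.7
```

View pics/s5.png

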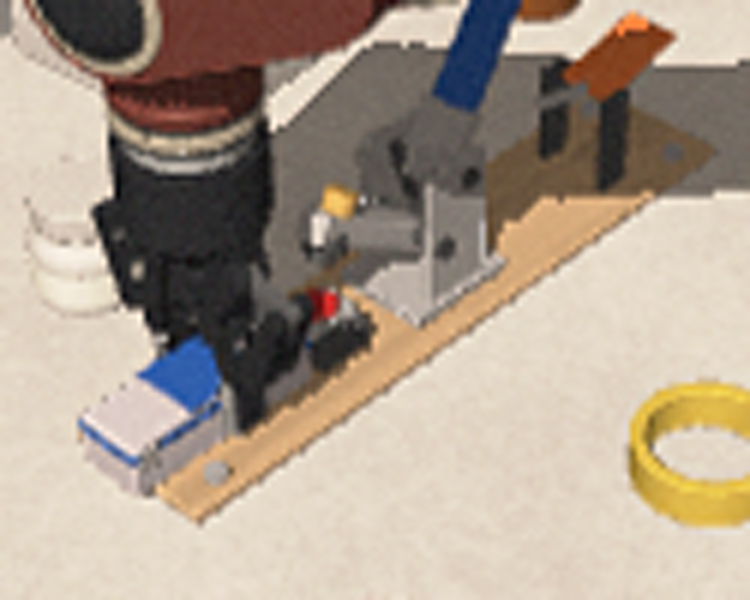

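The case lies flat on the bed with the seal at crop (325,303), under the jaw pad at (318,245). I'll release it, rise, and check the seal numerically.

```bash
python3 -m crank '[{"x":0,"y":0,"z":0,"turn":0},{"x":0,"y":0,"z":0,"turn":0},{"x":0,"y":0,"z":0,"turn":0}]' 65|grep -v rot
python3 -m crank '[{"x":0,"y":0,"z":-1,"turn":0},{"x":0,"y":0,"z":-3,"turn":0},{"x":0,"y":0,"z":-4,"turn":0},{"x":0,"y":0,"z":-4.5,"turn":0},{"x":0,"y":0,"z":-4.5,"turn":0}]'|grep -v rot
python3 -m crank '[{"x":0,"y":0,"z":-4,"turn":0},{"x":0,"y":0,"z":-3,"turn":0},{"x":3,"y":-4,"z":0,"turn":0},{"x":3,"y":-4,"z":0,"turn":0},{"x":0,"y":0,"z":0,"turn":0}]' 0|grep -v rot
cat > loc.py <<'E'
from h import *
np.set_printoptions(precision=4,suppress=True)
a=1.486;ax=np.array([np.cos(a),np.sin(a)]);n_=np.array([-ax[1],ax[0]]);c0=np.array([.6132,.0039])
def look(z=8e-3):
  for n in("side","top"):
    p,d=manip.grab_frame(n);h=cv2.cvtColor(p,cv2.COLOR_RGB2HSV);C=cloud(n,d)
    L=np.stack([(C[...,:2]-c0)@ax,(C[...,:2]-c0)@n_,C[...,2]],-1)
    def rep(k,m,zz):
        if m.sum()<3: print(n,k,"none");return
        v,u=np.nonzero(m);q=atz(n,u.mean(),v.mean(),zz)[:2]-c0;print(n,k,m.sum(),"med",np.median(L[m],0),"z-plane",np.r_[q@ax,q@n_],"ext",L[m].min(0),L[m].max(0))
    near=(np.abs(L[...,1])<.045)&(d>0)
    rep("seal",near&(np.abs(L[...,0]-.065)<.04)&(L[...,2]<.06)&((h[...,0]<8)|(h[...,0]>172))&(h[...,1]>130),.034)
    rep("band",near&(np.abs(L[...,0]-.15)<.04)&(L[...,2]<.06)&(np.abs(h[...,0]-113.)<12)&(h[...,1]>100),.042)
    rep("handle",near&(np.abs(L[...,0]+.08)<.08)&(L[...,2]>.06)&(np.abs(h[...,0]-113.)<12)&(h[...,1]>100),.1)
    rep("lever",near&(np.abs(L[...,0]+.17)<.05)&(L[...,2]>.03)&(np.abs(h[...,0]-11.)<7)&(h[...,1]>130),.078)
E
python3 - <<'E'
from loc import *
look()
go(*(c0-ax*.057),.2,1.486)
E
```

```text
time: 15.35
tool_pos: [0.6261, 0.1456, 0.0098]
contact_force: [0.1, 0.3, -0.3]
gripper_width: 0.649
grasp_force: 0.0
time: 15.85
tool_pos: [0.6256, 0.1456, 0.1819]
contact_force: [1.4, 1.6, 0.2]
gripper_width: 0.65
grasp_force: 0.0
time: 16.35
tool_pos: [0.548, 0.2152, 0.2509]
contact_force: [-0.4, -0.7, -0.6]
gripper_width: 0.002
grasp_force: 0.0
side seal 26 med [ 0.0651 -0.0018  0.0354] z-plane [ 0.0648 -0.003 ] ext [ 0.041  -0.0348  0.0097] [0.0771 0.0073 0.0378]
side band 151 med [0.1511 0.0032 0.0442] z-plane [0.1499 0.0014] ext [ 0.117  -0.022   0.0334] [0.1888 0.0209 0.0481]
side handle 205 med [-0.0526  0.0063  0.1521] z-plane [-0.1111 -0.0464] ext [-0.0824 -0.0088  0.1166] [-0.0294  0.0184  0.1864]
side lever 131 med [-0.1695  0.0041  0.0759] z-plane [-0.1675  0.0061] ext [-0.2047 -0.0162  0.0658] [-0.1405  0.0212  0.0846]
top seal none
top band 115 med [ 0.1497 -0.0029  0.0419] z-plane [ 0.1499 -0.0032] ext [ 0.1316 -0.0225  0.0325] [0.1684 0.016  0.0513]
top handle 28 med [-0.0391  0.0027  0.1282] z-plane [-0.0403 -0.003 ] ext [-0.0455 -0.0069  0.1146] [-0.0326  0.012   0.1394]
top lever 114 med [-0.1702  0.0004  0.0731] z-plane [-0.1708  0.0013] ext [-0.2006 -0.0148  0.0613] [-0.1459  0.0136  0.0876]
t 16.45 pos [0.5507 0.2127 0.2506] psi 1.488 tilt 0.09 shift cm [-26.     7.92   5.07] turn 0.002 F [ 0.4 -0.9  0.7] w 0.0 g 0.0
```

```bash
python3 -m crank '[{"x":-3.7,"y":1.13,"z":0,"turn":0},{"x":-3.7,"y":1.13,"z":0,"turn":0},{"x":-3.7,"y":1.13,"z":0,"turn":0},{"x":-3.7,"y":1.13,"z":0,"turn":0},{"x":-3.7,"y":1.13,"z":0,"turn":0}]' >/dev/null
python3 -m crank '[{"x":-3.7,"y":1.13,"z":0,"turn":0},{"x":-3.7,"y":1.13,"z":0,"turn":0},{"x":0,"y":0,"z":0,"turn":0},{"x":0,"y":0,"z":3,"turn":0},{"x":0,"y":0,"z":3,"turn":0}]' |grep -v rot
python3 -m crank '[{"x":0,"y":0,"z":0,"turn":0},{"x":0,"y":0,"z":0,"turn":0}]'|grep -v rot
python3 -c "
from loc import *
go(*(c0-ax*.057),.173,1.486)"
```

```text
time: 17.45
tool_pos: [0.6096, -0.0539, 0.1907]
contact_force: [-0.7, 0.5, -0.9]
gripper_width: -0.004
grasp_force: 0.0
time: 17.65
tool_pos: [0.6081, -0.0527, 0.1896]
contact_force: [0.7, -0.6, 0.4]
gripper_width: 0.003
grasp_force: 0.0
t 17.65 pos [ 0.6081 -0.0527  0.1896] psi 1.486 tilt 0.07 shift cm [-0.01  0.03  1.66] turn 0.0 F [ 0.7 -0.6  0.4] w 0.003 g 0.0
```

```bash
python3 -m crank '[{"x":0,"y":0,"z":0.9,"turn":0},{"x":0,"y":0,"z":0.7,"turn":0},{"x":-0.8,"y":0,"z":0.6,"turn":0},{"x":-0.8,"y":0,"z":0.6,"turn":0}]'|grep -v rot
python3 -m crank '[{"x":-0.7,"y":0,"z":0.7,"turn":0},{"x":-0.7,"y":0,"z":0.7,"turn":0},{"x":-0.55,"y":0,"z":0.85,"turn":0},{"x":-0.55,"y":0,"z":0.85,"turn":0}]'|grep -v rot
python3 -c "
from loc import *
go(*(c0-ax*.098),.13,1.486)
look()"
```

```text
time: 18.05
tool_pos: [0.6079, -0.0678, 0.1636]
contact_force: [-0.3, 4.9, 4.0]
gripper_width: 0.001
grasp_force: 3.6
time: 18.45
tool_pos: [0.6057, -0.0939, 0.1326]
contact_force: [-0.3, 2.5, 5.2]
gripper_width: 0.001
grasp_force: 2.8
t 18.45 pos [ 0.6057 -0.0939  0.1326] psi 1.487 tilt 0.14 shift cm [ 0.01 -0.08  0.26] turn 0.001 F [-0.3  2.5  5.2] w 0.001 g 2.8
side seal none
side band 152 med [0.1504 0.0037 0.0442] z-plane [0.1491 0.0016] ext [ 0.1104 -0.0212  0.0342] [0.1853 0.022  0.0491]
side handle 156 med [-0.0759  0.0088  0.1204] z-plane [-0.1023 -0.0144] ext [-0.1186 -0.0191  0.1015] [-0.043   0.0185  0.2804]
side lever 187 med [-0.1576  0.0094  0.0786] z-plane [-0.3256 -0.1205] ext [-0.2038 -0.0166  0.0616] [-0.1213  0.0444  0.4661]
top seal none
top band 109 med [ 0.1497 -0.0035  0.0423] z-plane [ 0.1498 -0.0033] ext [ 0.1314 -0.0219  0.0344] [0.1684 0.0156 0.0516]
top handle 35 med [-0.0763  0.0035  0.1196] z-plane [-0.0781 -0.0003] ext [-0.0899 -0.0079  0.1086] [-0.0665  0.0103  0.1264]
top lever 91 med [-0.1571  0.0035  0.071 ] z-plane [-0.163   0.0034] ext [-0.2041 -0.0153  0.0595] [-0.1208  0.03    0.2867]
```

Handle contact is good and the jaw is closing. I'll continue the arc.

```bash
python3 -m crank '[{"x":-0.35,"y":0,"z":0.95,"turn":0},{"x":-0.35,"y":0,"z":0.95,"turn":0},{"x":-0.17,"y":0,"z":0.9,"turn":0},{"x":0,"y":0,"z":0,"turn":0}]'|grep -v rot
python3 -m crank '[{"x":-0.17,"y":0,"z":0.6,"turn":0},{"x":0,"y":0,"z":0.4,"turn":0},{"x":0,"y":0,"z":0.2,"turn":0},{"x":0,"y":0,"z":0,"turn":0}]'|grep -v rot
python3 -c "
from loc import *
go(*(c0-ax*.109),.092,1.486)"
```

```text
time: 18.95
tool_pos: [0.6034, -0.1022, 0.1016]
contact_force: [1.1, -0.7, 1.1]
gripper_width: -0.001
grasp_force: 0.3
time: 19.35
tool_pos: [0.6038, -0.1037, 0.0915]
contact_force: [-3.4, 0.9, 6.0]
gripper_width: -0.004
grasp_force: 3.0
t 19.35 pos [ 0.6038 -0.1037  0.0915] psi 1.487 tilt 0.06 shift cm [-0.1   0.03 -0.05] turn 0.001 F [-3.4  0.9  6. ] w -0.004 g 3.0
```

```bash
python3 -m crank '[{"x":0,"y":0,"z":0.15,"turn":0},{"x":0,"y":0,"z":0,"turn":0}]'|grep -v rot
python3 -m crank '[{"x":0,"y":0,"z":-1,"turn":0},{"x":0,"y":0,"z":-2,"turn":0},{"x":0,"y":0,"z":-2,"turn":0},{"x":0,"y":0,"z":-2,"turn":0},{"x":0,"y":0,"z":0,"turn":0}]'|grep -v rot
python3 -m crank '[{"x":-3.5,"y":0,"z":0,"turn":0},{"x":-3,"y":0,"z":0,"turn":0},{"x":-3,"y":0,"z":0,"turn":0},{"x":0,"y":0,"z":0,"turn":0},{"x":0,"y":0,"z":0,"turn":0}]'|grep -v rot
python3 -m crank '[{"x":0,"y":0,"z":0,"turn":0},{"x":0,"y":0,"z":0,"turn":0},{"x":0,"y":0,"z":0,"turn":0},{"x":0,"y":0,"z":0,"turn":0},{"x":0,"y":0,"z":0,"turn":0}]'>/dev/null
python3 -c "
from loc import *
go(*(c0-ax*.197),.085,1.486)
look()"
```

```text
time: 19.55
tool_pos: [0.6039, -0.1037, 0.0914]
contact_force: [-6.4, 1.7, 11.3]
gripper_width: 0.001
grasp_force: 5.9
time: 20.05
tool_pos: [0.6059, -0.1043, 0.1628]
contact_force: [0.4, 0.0, 0.9]
gripper_width: 0.001
grasp_force: 0.0
time: 20.55
tool_pos: [0.5953, -0.1985, 0.1578]
contact_force: [-0.0, -0.3, 0.4]
gripper_width: -0.003
grasp_force: 0.0
t 21.05 pos [ 0.5961 -0.1982  0.1594] psi 1.487 tilt 0.01 shift cm [ 0.58 -0.    7.44] turn 0.001 F [-0.1  0.1  0.1] w -0.003 g 0.0
side seal none
side band 144 med [0.1497 0.0016 0.0451] z-plane [ 0.148  -0.0005] ext [ 0.1177 -0.0203  0.0349] [0.1863 0.0208 0.0494]
side handle 132 med [-0.0906  0.0083  0.0933] z-plane [-0.0822  0.0136] ext [-0.132  -0.0089  0.0851] [-0.051   0.0181  0.0979]
side lever 360 med [-0.1658  0.0146  0.3868] z-plane [-0.6081 -0.3313] ext [-0.22   -0.0416  0.0654] [-0.1246  0.0443  0.4953]
top seal none
top band 111 med [ 0.1495 -0.0032  0.0432] z-plane [ 0.1497 -0.0034] ext [ 0.1312 -0.0212  0.0326] [0.1685 0.0149 0.0533]
top handle 134 med [-0.0887  0.0008  0.0921] z-plane [-0.0894  0.0019] ext [-0.1297 -0.0093  0.0864] [-0.0511  0.0109  0.1016]
top lever 81 med [-0.156  -0.0028  0.0714] z-plane [-0.1667 -0.0021] ext [-0.2035 -0.0435  0.0617] [-0.1421  0.0173  0.4618]
```

```bash
python3 -m crank '[{"x":0.6,"y":0,"z":2,"turn":0},{"x":0,"y":0,"z":2.5,"turn":0},{"x":0,"y":0,"z":2,"turn":0},{"x":0,"y":0,"z":1,"turn":0},{"x":0,"y":0,"z":0,"turn":0}]'|grep -v rot
python3 -m crank '[{"x":0,"y":0,"z":0.7,"turn":0},{"x":0,"y":0,"z":0.7,"turn":0},{"x":0,"y":0,"z":0.6,"turn":0},{"x":0,"y":0,"z":0,"turn":0}]'|grep -v rot
python3 -c "
from loc import *
look()"|grep handle
```

```text
time: 21.65
tool_pos: [0.5953, -0.192, 0.0824]
contact_force: [-1.1, -0.6, 0.8]
gripper_width: -0.004
grasp_force: 0.0
time: 22.05
tool_pos: [0.5966, -0.1927, 0.0641]
contact_force: [0.0, -0.4, 1.6]
gripper_width: 0.004
grasp_force: 0.9
side handle 144 med [-0.0895  0.0076  0.1018] z-plane [-0.0905  0.0053] ext [-0.1291 -0.01    0.0929] [-0.0505  0.0171  0.1104]
top handle 141 med [-0.0881  0.001   0.1045] z-plane [-0.0892  0.0004] ext [-0.1278 -0.0092  0.0912] [-0.0504  0.0119  0.1173]
```

```bash
python3 -m crank '[{"x":0,"y":0,"z":0.5,"turn":0},{"x":0,"y":0,"z":0.5,"turn":0},{"x":0,"y":0,"z":0.4,"turn":0},{"x":0,"y":0,"z":0,"turn":0}]'|grep -v rot
python3 -c "
from loc import *
look()"|grep handle
```

```text
time: 22.55
tool_pos: [0.5963, -0.1923, 0.0496]
contact_force: [0.4, 0.7, 3.1]
gripper_width: 0.003
grasp_force: 1.3
side handle 201 med [-0.0533  0.0062  0.154 ] z-plane [-0.112 -0.047] ext [-0.0775 -0.0108  0.1157] [-0.0302  0.0194  0.1857]
top handle 105 med [-0.0563  0.0021  0.1559] z-plane [-0.0589 -0.0084] ext [-0.0784 -0.0104  0.1152] [-0.0325  0.0133  0.1892]
```

The clamp sprang open. Now back to the case.

```bash
python3 -m crank '[{"x":0,"y":0,"z":-3,"turn":0},{"x":0,"y":0,"z":-4.5,"turn":0},{"x":0,"y":0,"z":-4.5,"turn":0},{"x":0,"y":0,"z":-4.5,"turn":0},{"x":0,"y":0,"z":-4.5,"turn":0}]' >/dev/null
python3 -m crank '[{"x":3.8,"y":0,"z":0,"turn":0},{"x":3.8,"y":0,"z":0,"turn":0},{"x":3.8,"y":0,"z":0,"turn":0},{"x":3.8,"y":0,"z":0,"turn":0},{"x":3.8,"y":0,"z":0,"turn":0}]' 65|grep -v rot
python3 -m crank '[{"x":3.8,"y":0,"z":0,"turn":0},{"x":3.8,"y":0,"z":0,"turn":0},{"x":3.8,"y":0,"z":0,"turn":0},{"x":3.6,"y":0,"z":0,"turn":0},{"x":0,"y":0,"z":0,"turn":0}]'|grep -v rot
python3 -m crank '[{"x":0,"y":0,"z":3,"turn":0},{"x":0,"y":0,"z":4,"turn":0},{"x":0,"y":0,"z":4,"turn":0},{"x":0,"y":0,"z":2,"turn":0},{"x":0,"y":0,"z":0,"turn":0}]'|grep -v rot
python3 -c "
from loc import *
go(.6259,.1457,.013,1.486)
look()"|grep -v lever
```

```text
time: 23.65
tool_pos: [0.6118, -0.0019, 0.2594]
contact_force: [0.7, -0.5, 0.5]
gripper_width: 0.651
grasp_force: 0.0
time: 24.15
tool_pos: [0.6242, 0.1499, 0.2592]
contact_force: [-0.4, -0.1, -0.3]
gripper_width: 0.651
grasp_force: 0.0
time: 24.65
tool_pos: [0.6215, 0.145, 0.1247]
contact_force: [-0.8, -0.7, 0.5]
gripper_width: 0.648
grasp_force: 0.0
t 24.65 pos [0.6215 0.145  0.1247] psi 1.486 tilt 0.57 shift cm [ 0.14  0.54 11.16] turn 0.0 F [-0.8 -0.7  0.5] w 0.648 g 0.0
side seal 24 med [0.0673 0.0006 0.0361] z-plane [ 0.0653 -0.0022] ext [ 0.0574 -0.0104  0.0326] [0.0756 0.008  0.0395]
side band 150 med [0.1503 0.0021 0.0442] z-plane [0.1493 0.0009] ext [ 0.1183 -0.0205  0.0311] [0.1858 0.0216 0.0488]
side handle 206 med [-0.0532  0.0069  0.1521] z-plane [-0.1109 -0.0463] ext [-0.0823 -0.0098  0.1172] [-0.0289  0.0183  0.1872]
top seal none
top band 4 med [0.1331 0.0053 0.0421] z-plane [0.1331 0.0056] ext [ 0.1318 -0.0029  0.0371] [0.1343 0.0142 0.0445]
top handle 15 med [-0.0359  0.0028  0.1225] z-plane [-0.0368 -0.0013] ext [-0.0397 -0.0071  0.1155] [-0.0326  0.0109  0.134 ]
```

```bash
python3 -m crank '[{"x":0,"y":0,"z":3,"turn":0},{"x":0,"y":0,"z":3,"turn":0},{"x":0,"y":0,"z":0,"turn":0},{"x":0,"y":0,"z":0,"turn":0},{"x":0,"y":0,"z":0,"turn":0}]'|grep -v rot
python3 -c "
from loc import *
go(.6259,.1457,.013,1.486)"
```

```text
time: 25.25
tool_pos: [0.6271, 0.1464, 0.0736]
contact_force: [0.5, 0.3, 0.8]
gripper_width: 0.65
grasp_force: 0.0
t 25.25 pos [0.6271 0.1464 0.0736] psi 1.487 tilt 0.28 shift cm [-0.08 -0.14  6.06] turn 0.001 F [0.5 0.3 0.8] w 0.65 g 0.0
```

```bash
python3 -m crank '[{"x":0,"y":0,"z":2.5,"turn":0},{"x":0,"y":0,"z":2,"turn":0},{"x":0,"y":0,"z":1,"turn":0},{"x":0,"y":0,"z":0.4,"turn":0},{"x":0,"y":0,"z":0,"turn":0}]'|grep -v rot
python3 -m crank '[{"x":0,"y":0,"z":0,"turn":0},{"x":0,"y":0,"z":0,"turn":0},{"x":0,"y":0,"z":0,"turn":0},{"x":0,"y":0,"z":0,"turn":0},{"x":0,"y":0,"z":0,"turn":0}]' 0|grep -v rot
```

```text
time: 25.75
tool_pos: [0.6256, 0.1463, 0.0121]
contact_force: [0.6, 0.3, -0.5]
gripper_width: 0.647
grasp_force: 0.0
time: 26.25
tool_pos: [0.6265, 0.1464, 0.0131]
contact_force: [0.6, -0.6, 5.1]
gripper_width: 0.459
grasp_force: 62.6
```

```bash
python3 -m crank '[{"x":0,"y":0,"z":-0.5,"turn":0},{"x":0,"y":0,"z":0,"turn":0},{"x":1.5,"y":0,"z":0,"turn":0},{"x":2.5,"y":0,"z":0,"turn":0},{"x":2.5,"y":0,"z":0,"turn":0}]'|grep -v rot
python3 -m crank '[{"x":0.5,"y":0,"z":-2,"turn":0},{"x":0,"y":0,"z":-4,"turn":0},{"x":0,"y":0,"z":-4,"turn":0},{"x":0,"y":0,"z":-4,"turn":0},{"x":0,"y":-2,"z":-3,"turn":0}]'|grep -v rot
python3 -m crank '[{"x":0,"y":-4,"z":0,"turn":0},{"x":0,"y":-4,"z":0,"turn":0},{"x":0,"y":-4,"z":0,"turn":0},{"x":0,"y":-2,"z":0,"turn":0.1},{"x":0,"y":0,"z":0,"turn":0.133}]'|grep -v rot
python3 -m crank '[{"x":0,"y":0,"z":0,"turn":0.133},{"x":0,"y":0,"z":0,"turn":0.133},{"x":0,"y":0,"z":0,"turn":0.133},{"x":0,"y":0,"z":0,"turn":0.133},{"x":0,"y":0,"z":0,"turn":0.133}]'>/dev/null
python3 -m crank '[{"x":0,"y":0,"z":0,"turn":0.133},{"x":0,"y":0,"z":0,"turn":0.133},{"x":0,"y":0,"z":0,"turn":0.133},{"x":0,"y":0,"z":0,"turn":0.133},{"x":0,"y":0,"z":0,"turn":0}]'|grep -v rot
python3 -c "
from loc import *
go(.447,-.301,.05,.058);look()"
```

```text
time: 26.75
tool_pos: [0.6296, 0.2122, 0.0152]
contact_force: [0.7, -0.6, -3.2]
gripper_width: 0.458
grasp_force: 61.6
time: 27.25
tool_pos: [0.6124, 0.2185, 0.1888]
contact_force: [0.2, 0.2, -2.4]
gripper_width: 0.456
grasp_force: 62.0
time: 27.75
tool_pos: [0.4679, 0.2305, 0.1849]
contact_force: [1.6, -0.4, -3.4]
gripper_width: 0.453
grasp_force: 61.8
time: 28.75
tool_pos: [0.4706, 0.23, 0.1853]
contact_force: [-0.2, -0.2, -3.1]
gripper_width: 0.461
grasp_force: 61.9
t 28.75 pos [0.4706 0.23   0.1853] psi 0.058 tilt 0.11 shift cm [-5.38 52.88 13.54] turn -0.0 F [-0.2 -0.2 -3.1] w 0.461 g 61.9
side seal none
side band none
side handle 194 med [-0.052   0.0055  0.1523] z-plane [-0.1111 -0.0471] ext [-0.0765 -0.0093  0.117 ] [-0.0278  0.0185  0.1872]
side lever 128 med [-0.1692  0.0047  0.0758] z-plane [-0.1675  0.0063] ext [-0.2025 -0.018   0.0651] [-0.1408  0.0223  0.0858]
top seal none
top band none
top handle none
top lever 93 med [-0.1667  0.0011  0.0726] z-plane [-0.1692  0.0016] ext [-0.2    -0.0136  0.0634] [-0.1457  0.0141  0.0859]
```

```bash
python3 -m crank '[{"x":-0.41,"y":4.07,"z":0,"turn":0},{"x":-0.41,"y":4.07,"z":0,"turn":0},{"x":-0.41,"y":4.07,"z":0,"turn":0},{"x":-0.41,"y":4.07,"z":0,"turn":0},{"x":-0.41,"y":4.07,"z":0,"turn":0}]'>/dev/null
python3 -m crank '[{"x":-0.41,"y":4.07,"z":0,"turn":0},{"x":-0.41,"y":4.07,"z":0,"turn":0},{"x":-0.41,"y":4.07,"z":0,"turn":0},{"x":-0.41,"y":4.07,"z":0,"turn":0},{"x":-0.41,"y":4.07,"z":0,"turn":0}]'>/dev/null
python3 -m crank '[{"x":-0.41,"y":4.07,"z":0,"turn":0},{"x":-0.41,"y":4.07,"z":0,"turn":0},{"x":-0.41,"y":4.07,"z":0,"turn":0},{"x":0,"y":0,"z":0,"turn":0},{"x":0,"y":0,"z":0,"turn":0}]'|grep -v rot
python3 -m crank '[{"x":0,"y":0,"z":4,"turn":0},{"x":0,"y":0,"z":4,"turn":0},{"x":0,"y":0,"z":3,"turn":0},{"x":0,"y":0,"z":2,"turn":0},{"x":0,"y":0,"z":0,"turn":0}]'|grep -v rot
python3 -m crank '[{"x":0,"y":0,"z":0,"turn":0},{"x":0,"y":0,"z":0,"turn":0}]'>/dev/null
python3 -c "
from loc import *
go(.447,-.301,.009,.058)
p,d=manip.grab_frame('top');h=cv2.cvtColor(p,cv2.COLOR_RGB2HSV);C=cloud('top',d)
b=(abs(C[...,0]-.43)<.16)&(abs(C[...,1]+.3)<.12)
g=b&(abs(h[...,0]-65.)<15)&(h[...,1]>100)&(C[...,2]<.03);print('tray',np.percentile(C[g],[1,99],axis=0))
r=b&((h[...,0]<8)|(h[...,0]>172))&(h[...,1]>130)&(C[...,2]<.09);print('red',r.sum(),np.median(C[r],0) if r.any() else 0)
"
```

```text
time: 30.35
tool_pos: [0.448, -0.3021, 0.1858]
contact_force: [0.8, 0.5, -3.6]
gripper_width: 0.457
grasp_force: 62.8
time: 30.85
tool_pos: [0.446, -0.2981, 0.0523]
contact_force: [-0.8, 0.6, -3.2]
gripper_width: 0.457
grasp_force: 62.6
t 31.05 pos [ 0.4496 -0.3022  0.0584] psi 0.058 tilt 0.2 shift cm [-0.26 -0.15  4.94] turn -0.0 F [-0.4  0.1 -3.2] w 0.456 g 62.6
tray [[ 0.401  -0.3629 -0.0048]
 [ 0.5379 -0.2348  0.0197]]
red 0 0
```

```bash
python3 -m crank '[{"x":-0.2,"y":-0.1,"z":1.5,"turn":0},{"x":0,"y":0,"z":1.5,"turn":0},{"x":0,"y":0,"z":1,"turn":0},{"x":0,"y":0,"z":0.4,"turn":0},{"x":0,"y":0,"z":0,"turn":0}]'|grep -v rot
python3 -m crank '[{"x":0,"y":0,"z":0.3,"turn":0},{"x":0,"y":0,"z":0,"turn":0},{"x":0,"y":0,"z":0,"turn":0}]'|grep -v rot
python3 -m crank '[{"x":0,"y":0,"z":0.2,"turn":0},{"x":0,"y":0,"z":0,"turn":0}]'|grep -v rot
```

```text
time: 31.6
tool_pos: [0.4453, -0.3003, 0.0108]
contact_force: [1.2, 0.1, -3.4]
gripper_width: 0.458
grasp_force: 62.8
time: 31.9
tool_pos: [0.4464, -0.3012, 0.0097]
contact_force: [-0.0, -0.3, -3.8]
gripper_width: 0.459
grasp_force: 62.8
time: 32.1
tool_pos: [0.4468, -0.3015, 0.0091]
contact_force: [-3.4, 2.9, 5.7]
gripper_width: 0.454
grasp_force: 63.8
```

Contact with the tray floor. Next I'll release, rise clear and verify.

```bash
python3 -m crank '[{"x":0,"y":0,"z":0,"turn":0},{"x":0,"y":0,"z":0,"turn":0},{"x":0,"y":0,"z":0,"turn":0}]' 65|grep -v rot
python3 -m crank '[{"x":0,"y":0,"z":-1,"turn":0},{"x":0,"y":0,"z":-3,"turn":0},{"x":0,"y":0,"z":-4,"turn":0},{"x":0,"y":0,"z":-4,"turn":0},{"x":0,"y":0,"z":-4,"turn":0}]'|grep -v rot
python3 -m crank '[{"x":-1,"y":3.5,"z":-3,"turn":0},{"x":-1,"y":4,"z":0,"turn":0},{"x":-1,"y":4,"z":0,"turn":0},{"x":-1,"y":4,"z":0,"turn":0},{"x":0,"y":0,"z":0,"turn":0}]'|grep -v rot
python3 -c "
from loc import *
go(.447,-.301,.009,.058)
p,d=manip.grab_frame('top');h=cv2.cvtColor(p,cv2.COLOR_RGB2HSV);C=cloud('top',d)
b=(abs(C[...,0]-.43)<.16)&(abs(C[...,1]+.3)<.085)
def rep(k,m):print(k,m.sum(),np.percentile(C[m],[2,50,98],axis=0) if m.any() else 0)
rep('tray',b&(abs(h[...,0]-65.)<15)&(h[...,1]>100)&(C[...,2]<.03))
rep('red',b&((h[...,0]<8)|(h[...,0]>172))&(h[...,1]>110)&(C[...,2]<.09))
rep('box',b&(C[...,2]>.026)&(C[...,2]<.09));rep('blue',b&(abs(h[...,0]-113.)<12)&(h[...,1]>100))
look()"
```

```text
time: 32.4
tool_pos: [0.4465, -0.3012, 0.0077]
contact_force: [0.2, -0.3, -0.0]
gripper_width: 0.65
grasp_force: 0.0
time: 32.9
tool_pos: [0.4461, -0.3008, 0.1696]
contact_force: [-0.4, -0.5, -0.3]
gripper_width: 0.651
grasp_force: 0.0
time: 33.4
tool_pos: [0.4136, -0.462, 0.1981]
contact_force: [-0.5, 0.8, -0.6]
gripper_width: 0.649
grasp_force: 0.0
t 33.4 pos [ 0.4136 -0.462   0.1981] psi 0.052 tilt 0.13 shift cm [  4.18 -15.94  18.87] turn -0.006 F [-0.5  0.8 -0.6] w 0.649 g 0.0
tray 1274 [[ 0.3316 -0.3655 -0.005 ]
 [ 0.4236 -0.2863  0.004 ]
 [ 0.5363 -0.2405  0.0159]]
red 24 [[ 0.3658 -0.3135  0.0227]
 [ 0.3728 -0.3058  0.0276]
 [ 0.38   -0.2979  0.0357]]
box 478 [[ 0.3625 -0.3225  0.0267]
 [ 0.4455 -0.3024  0.037 ]
 [ 0.5119 -0.2811  0.0454]]
blue 134 [[ 0.438  -0.3223  0.0309]
 [ 0.4556 -0.3018  0.0389]
 [ 0.474  -0.2828  0.0468]]
side seal none
side band none
side handle 201 med [-0.0529  0.0068  0.1528] z-plane [-0.1116 -0.0469] ext [-0.0783 -0.0097  0.1171] [-0.0281  0.0176  0.1872]
side lever 132 med [-0.1702  0.0041  0.0751] z-plane [-0.1673  0.0062] ext [-0.2037 -0.0172  0.0643] [-0.1412  0.0236  0.0843]
top seal none
top band none
top handle 94 med [-0.0546  0.0015  0.154 ] z-plane [-0.0577 -0.0081] ext [-0.0782 -0.009   0.1147] [-0.0324  0.0126  0.1849]
top lever 179 med [-0.1721  0.0012  0.0726] z-plane [-0.1716  0.0017] ext [-0.2041 -0.0187  0.0325] [-0.1431  0.0184  0.0867]
```

The case lies flat and centred in the tray (lid at 38 mm, seal at about 29 mm), the clamp is open and the arm is clear.

```bash
python3 -m crank '[{"x":0,"y":0,"z":0,"turn":0},{"x":0,"y":0,"z":0,"turn":0},{"x":0,"y":0,"z":0,"turn":0}]'>/dev/null; python3 -c "
from plant import manip
print(manip.job_done())"
```

```text
the job is handed in; nothing more can be done
None
```

I handed the job in at about 34 s of the 72 s limit: the case was clamped on its seal, held locked by itself for over a second, was freed with the release lever, and now lies flat in the green tray with the clamp open. The hand-in gave no verdict back.

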